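Serve the brioche with the tongs

TASK

Take up the kitchen tongs, close them on the brioche with the little topknot on the cooling rack, and carry it to about 10 to 15 cm above the middle of the small blue plate for the guest to take. The job ends while you are still holding it there in the tongs, upright and still: do not put it down or let go. Touch the brioche only with the tongs, and leave the other two rolls, the plate, the cup and the jar where they are.

Things in the scene. Friction and masses are not known exactly. Their poses are not given: they have to be found in the camera images.
- tongs: spring kitchen tongs, 247 mm long, 22 mm high, 95 g, lying on edge so that their arms open and close level with the worktop; steel arms, dark teal silicone handle sleeves and heads. Origin: underside, midway between the sleeves, near the balance point; x points to the heads, z up. Sleeves from x = -32 to 32 mm, hinge at x = -90 mm, bow and ring to -113 mm, heads x = 96 to 134 mm
- tongs_grip (a point): midway between the handle sleeves, 11 mm above the underside: where to grip, fingers on the outer faces of the sleeves (along the tongs' y). Outer faces 66 mm apart open, 46 mm with the heads on the brioche. Springs push each sleeve out with about 3.5 N open, 8.5 N closed: pressed in to 58-62 mm the tongs stay in the gripper, heads still open. Pinch with 20 N or more, 40 is good
- tongs_mouth (a point): point midway between the heads, 115 mm from the tongs' origin along x, 11 mm above the underside; the waist of the brioche belongs here. Heads 22 mm high, cupped, 100 mm apart when open (90 between the cup edges), 87 mm (77 between the edges) when the sleeves are pressed in to 60 mm
- tongs_left (a joint): how far each arm of the tongs has swung inward, rad: 0 open, about 0.11 when the heads are closed on the brioche, at most 0.17 (closed on nothing); both arms swing alike and spring open by themselves
- brioche: golden fluted brioche with a dark round topknot, 55 mm across at its widest (27 to 36 mm above its underside), 39 mm at its foot, 64 mm high with the topknot, 30 to 65 g, firm. Origin: centre of the underside; z up. Stands on the rack with the two buns, roughly in a row, about 95 mm apart along the rack's y
- brioche_waist (a point): centre of the brioche at its widest, 31 mm above its underside: the height to pinch it
- rack: wire cooling rack, 270 mm along its y, 140 mm along its x, top of the wires 20 mm above the worktop, no rim; origin: centre of its underside. It does not move
- seeded_bun: round brown bun with black seeds, 57 mm across, 40 mm high, on the rack; leave alone. Origin: centre of the underside
- plain_bun: round pale bun with a cross on top, 57 mm across, 40 mm high, on the rack; leave alone. Origin: centre of the underside
- plate: small blue side plate, 130 mm across, 16 mm high; origin: centre of its underside
- coffee_cup: small white cup, 62 mm across, 51 mm high, behind the plate; leave alone
- jam_jar: jar with a red lid, 62 mm across, 86 mm high, behind the rack; leave alone

How it is judged:
By the outcome, as a careful person would: the job done as asked, in the order asked, and still so for the second after the job is handed in, while the arm keeps its last pose, push and grip.
It also fails if it takes over 35 s, if anything falls off the work surface, if the arm or the gripper's body presses on something with over 40 N, if the wrist force passes 120 N, or if a joint passes its speed limit or range.

ROBOT

A 6-joint arm with a two-finger parallel gripper is mounted at the origin on a cart in front of the work surface, level with it; the furniture and walls round the work are solid. World frame = base frame: x ahead of the robot, y to its left, z up, the work surface at z = 0. Lengths are in m, angles in rad, forces in N, time in s.
With the tool pointing down it reaches from about 0.4 to 0.825 m from the base axis. Payload 7 kg.
Tool frame: the origin (TCP) lies at the very end of the fingers, on their centre line; the grasp point (between the pads) lies 19 mm behind it; z points along the fingers, y is the line along which they close (so a half turn about z gives the same grasp; the last joint's range is limited). The gripper opens to 88 mm and grips with 3 to 60 N. Pads are 19 mm wide; open, the fingers measure 130 mm over their backs; the gripper's body (78 mm by 193 mm) begins 47 mm behind the grasp point.
Start: joints at [0.288, 0.359, 0.012, 0, -1.224, -0.288], TCP at [0.675, -0, 0.227] pointing down, gripper open.
Joint ranges: [-3.07, 3.07], [-1.43, 2.12], [-1.02, 1.25], [-3.03, 1.67], [-3.05, -0], [-3.03, 3.03]. Speed limits (rad/s): [2.39, 2.39, 3.01, 3.14, 3.14, 3.14].

INTERFACE

Orientations are given as [roll, pitch, yaw] about the fixed x, y, z axes, in that order (R = Rz(yaw) Ry(pitch) Rx(roll)).
In Python, from station import arm, grab_frame gives the robot as it stands.
- The arm moves only by the tool jog_arm, never from a script. Its argument "deltas" is a list that holds one entry, the list of rows, each a list of 4 numbers: the shift along the tool's x, y, z in units of 60 mm (1.0 is 60 mm), then the turn about the tool's z in units of 5 degrees (1.0 is 5 degrees). A call has 1 to 8 rows; each row is the pose to reach, as a shift and turn from the pose commanded when the call began, along the tool's axes at that moment; what a row does not reach only later rows make up. A row lasts 1/8 s, in which the tool goes at most 62.5 mm and 10.7 degrees, less where a joint would pass 70% of its speed; a pose out of reach is approached as far as the arm can. A call with a gripper value outside its range is refused whole. "grip" is the finger opening in mm, from 0 to 87.6, set as the call begins (left out, the last holds). The fingers move at their own pace and stop on an object; "squeeze" is the grip in N (left out, the last holds). Time passes only in rows, so rows that repeat a pose let the fingers close. It gives the time, the measured TCP pose, the force, the opening and the grip force at its end, in the units of the state.
- arm.get_state(): the state, without advancing time (a new reading comes with each control period).
- grab_frame(name): name is "scene" or "side" or "wrist"; returns a dict with "img" (480x640x3 uint8, red, green, blue), "vfov" (degrees; the focal length in pixels is half the picture's height over the tangent of half this angle, whatever the lens; pixels are square), "cx", "cy" (the principal point, pixels), "xyz" and "rotation" of the camera in the world. Camera axes: x right, y down, z forward; pixel columns grow to the right and rows downward; lengths in m; the calibration is good to about 2 mm. A picture is of the moment at which its call begins. There is no depth.
- arm.job_done(): hands the job in; it is judged then, once.
The state is a dict: "t": time; "q": joint angles; "qd": joint speeds; "joint_efforts": joint torques, N m; "eef_pos": TCP position; "ee_rot": TCP orientation; "force": force on the tool from outside, world axes, zero at the start; "moment": the same for the moment, N m; "width": finger opening in m; "gripper_force": force on a finger pad.
Only numpy, scipy, OpenCV 4.12 (cv2) and the standard library are available. Lean on these libraries where they do the work, as an engineer would, in place of code of your own. Each camera call takes 0.05 s, during which the arm holds its last target. There are 200 camera calls.

## Working session

There is one attempt and no reset: what is moved stays moved. The work goes in short steps, Python scripts to look and compute and a tool call to move; the robot and the scene stay as the last step left them, time stands still between calls to the robot, and variables do not carry over. Pictures are saved under pics/ and viewed, at most 14 in all, crops included, and the job is handed in when it is done.

Besides the shell and the picture viewer there is one more tool, called after "Call:" by a JSON object that holds its "api" and its "payload". jog_arm: Moves the arm, as the interface text tells. Its arguments: {"type":"object","properties":{"deltas":{"type":"array"},"grip":{"type":"number"},"squeeze":{"type":"number"}},"required":["deltas"]}

```bash
mkdir -p pics
cat > h.py <<'E'
import numpy as np, cv2, json
from station import arm, grab_frame
def snap(n,tag):
    f=grab_frame(n); cv2.imwrite(f'pics/{tag}.png',np.ascontiguousarray(f['img'][:,:,::-1]))
    c={k:(np.array(v).tolist() if k!='img' else None) for k,v in f.items()}
    json.dump(c,open(f'pics/{tag}.json','w')); return f
def ray(tag,u,v):
    c=json.load(open(f'pics/{tag}.json')); fl=240/np.tan(np.radians(c['vfov'])/2)
    d=np.array(c['rotation'])@np.array([(u-c['cx'])/fl,(v-c['cy'])/fl,1]); return np.array(c['xyz']),d/np.linalg.norm(d)
def atz(tag,u,v,z):
    o,d=ray(tag,u,v); return o+d*(z-o[2])/d[2]
def tri(*obs):
    A=0;b=0;R=[ray(*o) for o in obs]
    for o,d in R:
        P=np.eye(3)-np.outer(d,d); A=A+P; b=b+P@o
    p=np.linalg.solve(A,b); return p,[float(np.linalg.norm((np.eye(3)-np.outer(d,d))@(p-o))) for o,d in R]
E
python3 - <<'E'
from h import *
for n in ('scene','side','wrist'):
    f=snap(n,n+'0'); print(n,f['vfov'],np.shape(f['rotation']),f['xyz'])
print(arm.get_state())
E
```

```text
scene 56.46877496508675 (3,) [-0.02487348  0.59428297  0.51872249]
side 48.62543340650539 (3,) [ 0.34637849 -0.48936699  0.58428594]
wrist 66.03811587525007 (3,) [ 0.67564857 -0.07395143  0.3837621 ]
{'t': 0.15, 'q': array([ 2.88106876e-01,  3.59224987e-01,  1.12724257e-02, -2.33225191e-04,
       -1.22411876e+00, -2.88104641e-01]), 'qd': array([-0.00014317, -0.00134775,  0.00290402,  0.00151648,  0.0001016 ,
       -0.00045289]), 'joint_efforts': array([ 1.39394037e-04, -5.83274567e+01,  2.93289685e+01,  7.00122759e+00,
        8.75052094e-03, -9.76538854e-05]), 'eef_pos': array([ 6.74626959e-01, -3.14565835e-05,  2.25841426e-01]), 'ee_rot': array([ 3.14030791e+00, -1.52061050e-04, -1.57087338e+00]), 'force': array([-0.56289393,  0.3001726 ,  0.0350012 ]), 'moment': array([-0.00398425, -0.00864753, -0.02123445]), 'gripper_force': 0.0, 'width': 0.08787328606315507}
```

View pics/scene0.png

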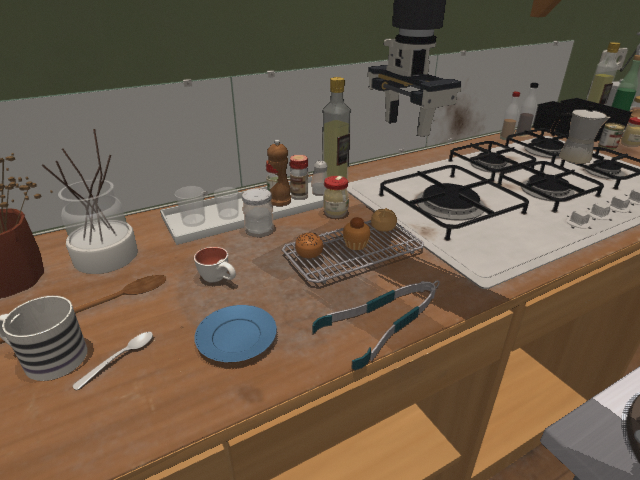

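View pics/side0.png

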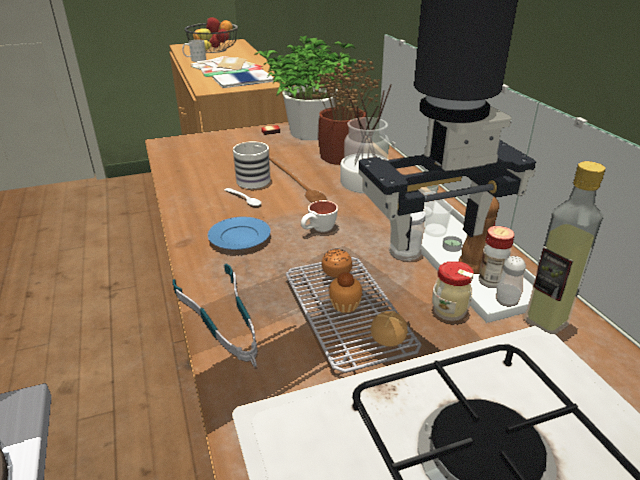

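View pics/wrist0.png

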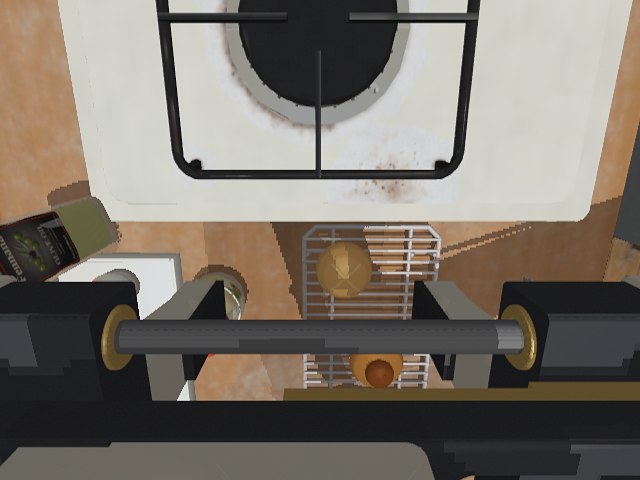

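```bash
python3 - <<'E'
s=open('h.py').read().replace("np.array(c['rotation'])@","Rotation.from_euler('xyz',c['rotation']).as_matrix()@").replace("import numpy","from scipy.spatial.transform import Rotation\nimport numpy",1)
open('h.py','w').write(s)
E
python3 - <<'E'
from h import *
P={'knot':[('scene0',357,225),('side0',346,280),('wrist0',379,373)],
'plate':[('scene0',236,334),('side0',239,234)],
'plain':[('scene0',384,220),('side0',389,328),('wrist0',344,269)],
'seeded':[('scene0',309,246),('side0',337,262)],
'headnear?':[('scene0',362,360),('side0',178,287)],
'headfar':[('scene0',322,324),('side0',229,270)]}
for k,o in P.items():
    p,e=tri(*o); print(k,p.round(4),np.round(e,4))
    for a in o: print('   ',a[0],atz(*a,p[2]).round(4))
for n in ('scene0','side0'): print(json.load(open(f'pics/{n}.json')))
for nm,a in {'headA':('scene0',362,360),'headB':('scene0',322,324),'hinge':('scene0',433,287),'slA':('scene0',406,320),'slB':('scene0',381,301),'sA':('side0',178,287),'sB':('side0',229,270),'shinge':('side0',252,360),'slAs':('side0',209,318),'slBs':('side0',240,312)}.items(): print(nm,atz(*a,0.015).round(4))
a=cv2.imread('pics/scene0.png')[260:380,290:450]; b=cv2.imread('pics/side0.png')[250:370,160:320]
cv2.imwrite('pics/crop1.png',np.hstack([cv2.resize(x,None,fx=2.5,fy=2.5,interpolation=3) for x in (a,b)]))
c=cv2.imread('pics/scene0.png')[190:370,190:430];d=cv2.imread('pics/side0.png')[200:380,200:440]
cv2.imwrite('pics/crop2.png',np.hstack([cv2.resize(x,None,fx=1.66,fy=1.66,interpolation=3) for x in (c,d)]))
E
```

```text
knot [0.6149 0.1526 0.0711] [0.0031 0.0022 0.0011]
    scene0 [0.6102 0.1531 0.0711]
    side0 [0.617  0.1554 0.0711]
    wrist0 [0.6159 0.1533 0.0711]
plate [0.4989 0.4534 0.0121] [0.0009 0.0009]
    scene0 [0.4976 0.4533 0.0121]
    side0 [0.4997 0.4546 0.0121]
plain [0.649  0.0569 0.0384] [0.0018 0.0015 0.001 ]
    scene0 [0.6464 0.0572 0.0384]
    side0 [0.6499 0.0589 0.0384]
    wrist0 [0.65   0.0566 0.0384]
seeded [0.6364 0.2493 0.0391] [0.0026 0.0026]
    scene0 [0.6323 0.2499 0.0391]
    side0 [0.6391 0.2525 0.0391]
headnear? [0.3563 0.3091 0.013 ] [0.0022 0.0022]
    scene0 [0.3537 0.309  0.013 ]
    side0 [0.3581 0.3112 0.013 ]
headfar [0.4511 0.3245 0.0161] [0.0029 0.0029]
    scene0 [0.4474 0.3246 0.0161]
    side0 [0.4537 0.3277 0.0161]
{'img': None, 'vfov': 56.46877496508675, 'cx': 323.6622512652723, 'cy': 236.39764311754212, 'xyz': [-0.02487348139087639, 0.5942829726644133, 0.518722485750407], 'rotation': [-2.1233172502814, -0.007943123386526807, -2.087382712666379]}
{'img': None, 'vfov': 48.62543340650539, 'cx': 318.9371050043454, 'cy': 245.81253417150668, 'xyz': [0.3463784854672609, -0.48936699459885047, 0.584285939211169], 'rotation': [-2.1401537211848245, 0.006706838239470825, -0.33928445514458194]}
headA [0.3522 0.3101 0.015 ]
headB [0.4484 0.324  0.015 ]
hinge [0.4349 0.0997 0.015 ]
slA [0.3892 0.1981 0.015 ]
slB [0.4488 0.2057 0.015 ]
sA [0.3581 0.3084 0.015 ]
sB [0.4539 0.3293 0.015 ]
shinge [0.4401 0.0872 0.015 ]
slAs [0.3958 0.2051 0.015 ]
slBs [0.4471 0.2028 0.015 ]
```

View pics/crop1.png

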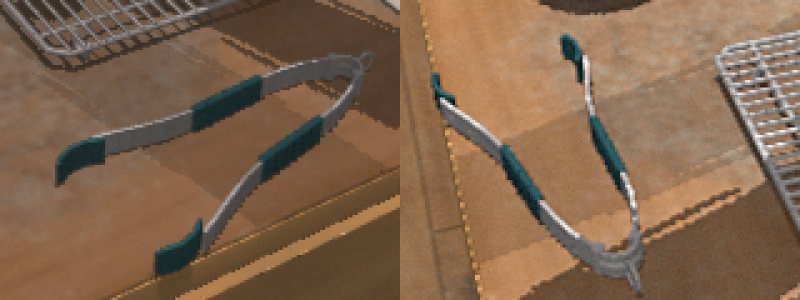

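The scene camera shows the tongs open with the heads at about (322,324) and (362,360) and the hinge near (433,287). The brioche is between the two buns. Next I refine the tongs' pose from the teal blobs.

Run:
```python
from h import *
B={}
for n in ('scene0','side0'):
    im=cv2.imread(f'pics/{n}.png'); hsv=cv2.cvtColor(im,cv2.COLOR_BGR2HSV)
    m=cv2.inRange(hsv,(80,90,30),(97,255,160)); x0,x1,y0,y1=(300,450,270,380) if n=='scene0' else (165,270,255,370)
    k=np.zeros_like(m);k[y0:y1,x0:x1]=m[y0:y1,x0:x1]
    N,l,s,c=cv2.connectedComponentsWithStats(k); B[n]=[(s[i,4],c[i]) for i in range(1,N) if s[i,4]>25]
    for b in B[n]: print(n,b[0],b[1].round(1),atz(n,*b[1],.011).round(4))
for a in B['scene0']:
  for b in B['side0']:
    p,e=tri(('scene0',*a[1]),('side0',*b[1]))
    if e[0]<.006 and -.01<p[2]<.03: print(a[1].round(),b[1].round(),p.round(4),np.round(e,4))
```

```text
scene0 250 [380.3 300.5] [0.4542 0.203  0.011 ]
scene0 216 [406.3 318.2] [0.3957 0.1919 0.011 ]
scene0 165 [322.1 321.6] [0.4569 0.3189 0.011 ]
scene0 163 [361.2 360.3] [0.3552 0.3093 0.011 ]
side0 58 [228.1 269.5] [0.4534 0.3371 0.011 ]
side0 35 [175.2 286. ] [0.3538 0.3187 0.011 ]
side0 129 [242.4 309.8] [0.4528 0.2121 0.011 ]
side0 154 [208.2 321.7] [0.3933 0.2011 0.011 ]
[380. 301.] [242. 310.] [0.4513 0.2061 0.0152] [0.0008 0.0008]
[406. 318.] [208. 322.] [0.3926 0.1954 0.0155] [0.0005 0.0005]
[322. 322.] [228. 270.] [0.4507 0.3234 0.0194] [0.0014 0.0014]
[361. 360.] [175. 286.] [0.353  0.3118 0.0153] [0.0009 0.0009]
```

View pics/crop2.png

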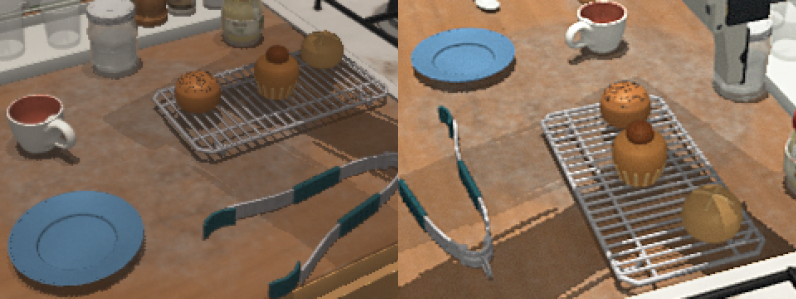

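Call:
{"api": "jog_arm", "payload": {"deltas": [[[-0.42,0.53,0,-0.24],[-0.9,1.1,0,-0.5],[-1.4,1.75,0,-0.8],[-1.9,2.4,0.2,-1.1],[-2.4,3.05,0.6,-1.4],[-2.9,3.65,1.1,-1.7],[-3.34,4.22,1.6,-1.9],[-3.34,4.22,1.9,-1.9]]], "grip": 87.6}}

```text
t: 1.15
eef_pos: [0.4194, 0.2012, 0.1116]
ee_rot: [3.141, -0.0, -1.402]
force: [1.0, -0.1, -0.5]
width: 0.0873
gripper_force: 0.0
```

Run:
```python
from h import *
s=arm.get_state(); print(s['t'],s['eef_pos'],np.degrees(s['ee_rot']),s['q'])
snap('wrist','w1'); snap('scene','sc1'); snap('side','sd1')
s=arm.get_state(); print(s['t'],s['eef_pos'],np.degrees(s['ee_rot']))
a=cv2.imread('pics/w1.png')
cv2.imwrite('pics/w1b.png',a)
```

```text
1.15 [0.41942985 0.20122158 0.11155998] [ 1.79943777e+02 -9.98115794e-03 -8.03005104e+01] [ 8.71841984e-01  1.26590825e-01 -5.93978774e-01 -6.66384888e-04
 -8.51088310e-01 -7.02114567e-01]
1.3 [0.42125557 0.2001966  0.11214457] [ 1.79921462e+02 -6.64357343e-02 -8.04532489e+01]
```

View pics/w1.png

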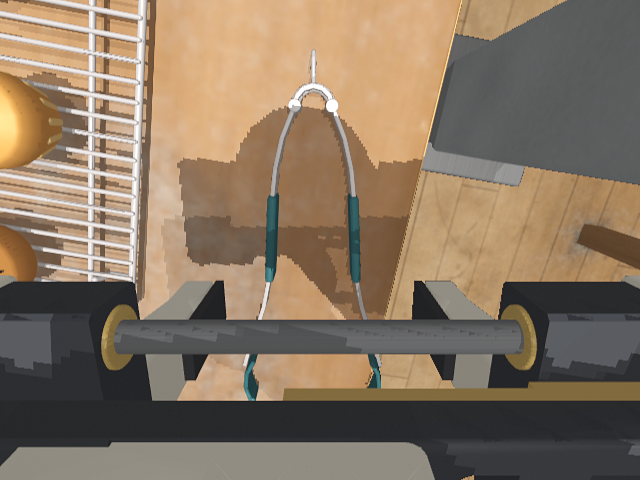

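The wrist view shows the sleeves at columns about 271 and 355, rows 195–282, nearly parallel to the image columns and between the fingers. The bow is at (313,95).

Run:
```python
from h import *
im=cv2.imread('pics/w1.png'); hsv=cv2.cvtColor(im,cv2.COLOR_BGR2HSV); m=cv2.inRange(hsv,(80,80,20),(97,255,160)); m[290:]=0
N,l,s,c=cv2.connectedComponentsWithStats(m)
P=[]
for i in range(1,N):
    if s[i,4]>200: print(s[i],c[i]);P.append(atz('w1',*c[i],.015));print(P[-1])
mid=(P[0]+P[1])/2; h=atz('w1',313.5,104,.015); print('mid',mid,'hingeballs',h, 'yaw by axis',np.degrees(np.arctan2(*(mid-h)[[1,0]])))
d=P[0]-P[1];print(np.linalg.norm(d),'yaw by sleeves',np.degrees(np.arctan2(d[1],d[0]))+90)
# triangulate w1 with scene0
S=[('scene0',380.3,300.5),('scene0',406.3,318.2)]; 
for i in range(1,N):
    if s[i,4]>200:
        for q in S: print(tri(q,('w1',*c[i])))
```

```text
[265 193  14  89 898] [271.39755011 237.06458797]
[0.45415018 0.20486754 0.015     ]
[348 194  12  88 847] [353.82054309 237.53010626]
[0.39588766 0.19525102 0.015     ]
mid [0.42501892 0.20005928 0.015     ] hingeballs [0.43923261 0.11126819 0.015     ] yaw by axis 99.0947556493665
0.05905080886190346 yaw by sleeves 99.37245098702336
(array([0.45352046, 0.20479368, 0.01289792]), [0.00103584342412809, 0.001035843424128006])
(array([ 0.43278937,  0.19256082, -0.00063909]), [0.027531716945721117, 0.027531716945721194])
(array([0.41403059, 0.20680205, 0.03522115]), [0.022596255627495617, 0.02259625562749545])
(array([0.39468521, 0.19465978, 0.01359678]), [0.0013805554592785207, 0.0013805554592785428])
```

Call:
{"api": "jog_arm", "payload": {"deltas": [[[0,-0.05,0.5,0],[0,-0.05,1.0,0],[0,-0.05,1.5,0],[0,-0.05,1.75,0],[0,-0.05,1.8,0],[0,-0.05,1.8,0]]]}}

```text
t: 2.05
eef_pos: [0.4255, 0.2011, 0.0052]
ee_rot: [-3.141, 0.0, -1.405]
force: [1.0, -0.0, -0.2]
width: 0.0879
gripper_force: 0.0
```

Call:
{"api": "jog_arm", "payload": {"deltas": [[[0,0,0.02,0],[0,0,0.02,0],[0,0,0.02,0],[0,0,0.02,0],[0,0,0.02,0],[0,0,0.02,0]]], "grip": 60, "squeeze": 40}}

```text
t: 2.8
eef_pos: [0.4251, 0.2013, 0.0038]
ee_rot: [-3.141, 0.0, -1.405]
force: [-1.0, -0.4, 6.1]
width: 0.0603
gripper_force: 6.1
```

Call:
{"api": "jog_arm", "payload": {"deltas": [[[0,0,-0.15,0],[0,0,-0.5,0],[0,0,-1.0,0],[0,0,-1.6,0],[0,0,-2.2,0],[0,0,-2.5,0],[0,0,-2.5,0],[0,0,-2.5,0]]]}}

```text
t: 3.8
eef_pos: [0.4241, 0.2004, 0.1526]
ee_rot: [3.14, -0.0, -1.405]
force: [0.6, 0.1, -2.0]
width: 0.06
gripper_force: 4.6
```

Run:
```python
from h import *
s=arm.get_state(); print(s['t'],s['eef_pos'],np.degrees(s['ee_rot']),s['q'],s['force'],s['width'])
snap('wrist','w2'); snap('scene','sc2'); snap('side','sd2')
a=cv2.imread('pics/sc2.png')[130:370,190:450]; b=cv2.imread('pics/sd2.png')[150:390,120:380]
cv2.imwrite('pics/crop3.png',np.hstack([cv2.resize(x,None,fx=1.53,fy=1.53,interpolation=3) for x in (a,b)]))
```

```text
3.8 [0.4241372  0.20042876 0.15264264] [ 1.79936062e+02 -2.10537942e-02 -8.05186691e+01] [ 8.62273070e-01  8.32857774e-02 -5.31899377e-01 -5.31454672e-04
 -9.56702871e-01 -6.96486362e-01] [ 0.58272807  0.09534301 -1.95725453] 0.06002497611746039
```

View pics/crop3.png

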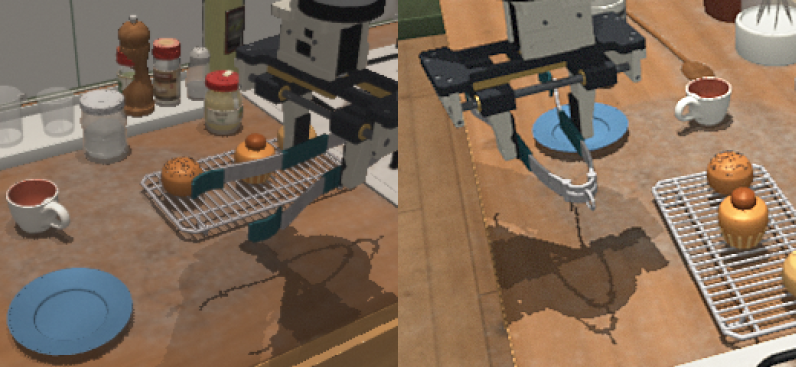

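The tongs are held level with the heads open, and nothing else has moved. Next I turn to face the brioche from the robot side, high above it.

Call:
{"api": "jog_arm", "payload": {"deltas": [[[0.12,-0.14,0,1.5],[0.24,-0.28,0,3.4],[0.37,-0.42,0,5.3],[0.5,-0.56,0,7.2],[0.62,-0.7,0,9.1],[0.74,-0.84,0,11.0],[0.87,-0.98,0,12.9],[0.99,-1.13,0,14.8]]]}}

```text
t: 4.95
eef_pos: [0.5014, 0.153, 0.1524]
ee_rot: [-3.141, -0.002, -2.702]
force: [-0.7, 1.0, -0.1]
width: 0.0601
gripper_force: 4.6
```

Call:
{"api": "jog_arm", "payload": {"deltas": [[[0,0,0,1.7],[0,0,0,3.4],[0,0,0,4.6],[0,0,0,5.1],[0,0,0,5.1],[0,0,0,5.1]]]}}

```text
t: 5.7
eef_pos: [0.5012, 0.1534, 0.1529]
ee_rot: [-3.141, -0.001, -3.141]
force: [-0.3, 0.6, -0.8]
width: 0.0598
gripper_force: 4.6
```

Run:
```python
from h import *
s=arm.get_state(); print(s['t'],s['eef_pos'],np.degrees(s['ee_rot']),s['q'],s['force'],s['width'])
snap('wrist','w3'); snap('scene','sc3'); snap('side','sd3')
a=cv2.imread('pics/sc3.png')[120:360,200:460]; b=cv2.imread('pics/sd3.png')[150:390,190:450]
cv2.imwrite('pics/crop4.png',np.hstack([cv2.resize(x,None,fx=1.53,fy=1.53,interpolation=3) for x in (a,b)]))
```

```text
5.7 [0.50123935 0.15337178 0.15287628] [-1.79967848e+02 -4.44776898e-02 -1.79942768e+02] [ 6.71511058e-01  1.74733640e-01 -4.21470765e-01 -5.15723900e-05
 -9.75548839e-01 -2.24127934e+00] [-0.30567077  0.60876514 -0.8025296 ] 0.05978322952956601
```

View pics/crop4.png

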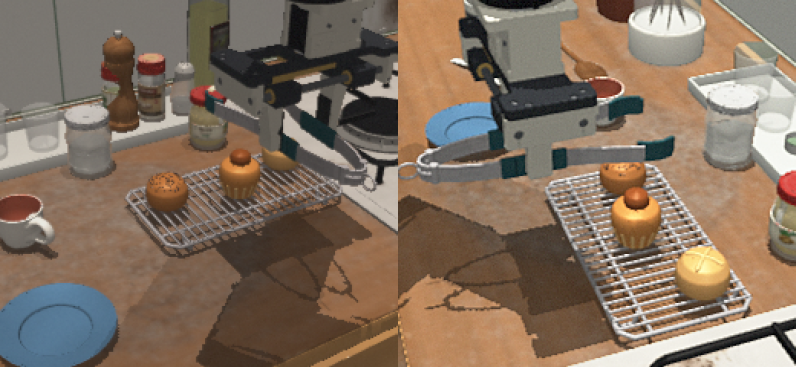

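The tongs now point +x with the heads beyond the rack. Side crop shows the heads at about (628,105) and (660,148). Next I measure the mouth relative to the brioche.

```bash
python3 - <<'E'
from h import *
for n in ('sc3','sd3'):
    im=cv2.imread(f'pics/{n}.png'); hsv=cv2.cvtColor(im,cv2.COLOR_BGR2HSV)
    m=cv2.inRange(hsv,(80,90,20),(97,255,160))
    x0,x1,y0,y1=(310,460,150,270) if n=='sc3' else (200,400,190,270)
    k=np.zeros_like(m);k[y0:y1,x0:x1]=m[y0:y1,x0:x1]
    N,l,s,c=cv2.connectedComponentsWithStats(k)
    for i in range(1,N):
        if s[i,4]>20: print(n,s[i],c[i].round(1),'at .160',atz(n,*c[i],.160).round(4))
    # knot: darker red-brown
    m=cv2.inRange(hsv,(3,150,40),(10,255,190)); x0,x1,y0,y1=(340,375,205,240) if n=='sc3' else (330,365,260,300)
    k=np.zeros_like(m);k[y0:y1,x0:x1]=m[y0:y1,x0:x1]
    N,l,s,c=cv2.connectedComponentsWithStats(k)
    for i in range(1,N):
        if s[i,4]>30: print(n,'knot',s[i],c[i].round(1),[atz(n,*c[i],z).round(4)[:2] for z in (.071,.075)])
E
python3 - <<'E'
from h import *
a=cv2.imread('pics/sc3.png')[150:250,300:400]; b=cv2.imread('pics/sd3.png')[200:320,300:400]
a=cv2.copyMakeBorder(a,0,20,0,0,0)
cv2.imwrite('pics/crop5.png',np.hstack([cv2.resize(x,None,fx=4,fy=4,interpolation=3) for x in (a,b)]))
E
```

```text
sc3 [335 180   6  13  48] [337.1 186.7] at .160 [0.6213 0.1952 0.16  ]
sc3 [397 193  23  23 234] [407.4 203.9] at .160 [0.5029 0.1236 0.16  ]
sc3 [384 208  11  16  98] [388.6 215.3] at .160 [0.4857 0.177  0.16  ]
sd3 [328 213  22  15 235] [338.1 219.1] at .160 [0.6198 0.2011 0.16  ]
sd3 [249 235  10  13  96] [253.7 241.2] at .160 [0.4764 0.1824 0.16  ]
sd3 [347 239  23  16 212] [359.9 247. ] at .160 [0.62   0.1128 0.16  ]
sd3 [291 247   9  14 101] [295.2 253.4] at .160 [0.5252 0.1294 0.16  ]
sd3 [258 252  16  15 178] [265.1 258.8] at .160 [0.4807 0.1306 0.16  ]
```

View pics/crop5.png

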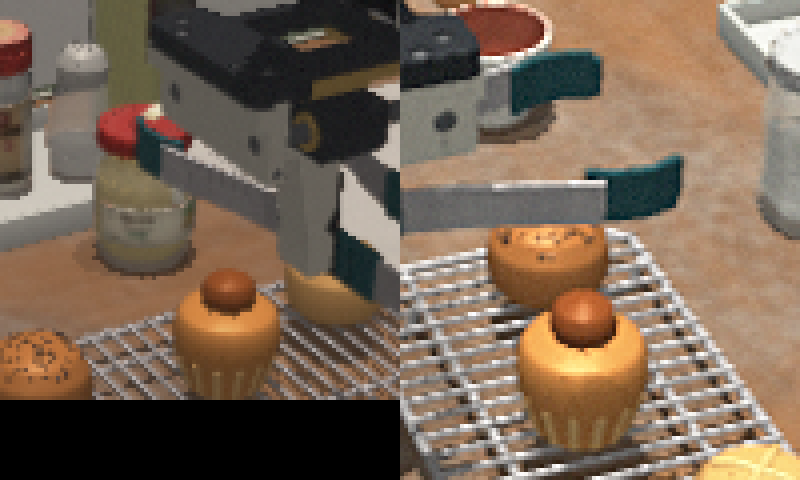

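Call:
{"api": "jog_arm", "payload": {"deltas": [[[0.03,-0.02,0.15,0],[0.03,-0.02,0.45,0],[0.03,-0.02,0.8,0],[0.03,-0.02,1.15,0],[0.03,-0.02,1.45,0],[0.03,-0.02,1.7,0],[0.03,-0.02,1.81,0],[0.03,-0.02,1.81,0]]]}}

```text
t: 6.85
eef_pos: [0.4995, 0.1522, 0.0444]
ee_rot: [-3.141, -0.001, -3.142]
force: [-0.1, 0.4, -0.6]
width: 0.0602
gripper_force: 4.6
```

Run:
```python
from h import *
s=arm.get_state(); print(s['t'],s['eef_pos'],np.degrees(s['ee_rot']),s['force'],s['width'])
snap('wrist','w4'); snap('scene','sc4'); snap('side','sd4')
a=cv2.imread('pics/sc4.png')[170:290,290:390]; b=cv2.imread('pics/sd4.png')[230:350,300:400]
cv2.imwrite('pics/crop6.png',np.hstack([cv2.resize(x,None,fx=4,fy=4,interpolation=3) for x in (a,b)]))
```

```text
6.85 [0.49947002 0.15217202 0.04443731] [-1.79973049e+02 -3.25283089e-02 -1.79995565e+02] [-0.09346648  0.42785513 -0.63358479] 0.060193102843873365
```

View pics/crop6.png

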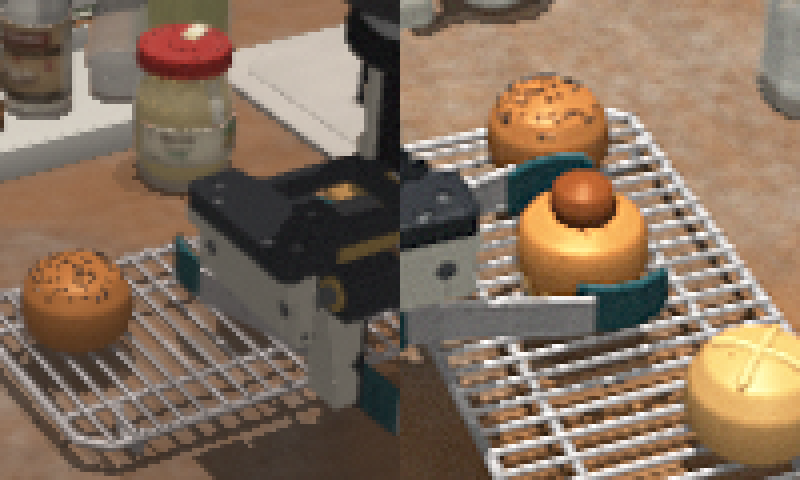

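The side view shows the brioche centred between the heads at waist height, with the buns clear. A shift of about 2 mm in −x centres it, then I close.

Call:
{"api": "jog_arm", "payload": {"deltas": [[[0.03,0,0,0],[0.03,0,0,0],[0.03,0,0,0]]]}}

```text
t: 7.38
eef_pos: [0.4979, 0.1524, 0.045]
ee_rot: [3.141, 0.0, -3.141]
force: [-0.4, -0.1, -0.6]
width: 0.0599
gripper_force: 4.6
```

Call:
{"api": "jog_arm", "payload": {"deltas": [[[0,0,0,0],[0,0,0,0],[0,0,0,0],[0,0,0,0],[0,0,0,0],[0,0,0,0]]], "grip": 38, "squeeze": 40}}

```text
t: 8.12
eef_pos: [0.4978, 0.1523, 0.0447]
ee_rot: [-3.142, -0.0, 3.142]
force: [-0.1, -0.6, -1.1]
width: 0.0454
gripper_force: 39.9
```

Call:
{"api": "jog_arm", "payload": {"deltas": [[[0,0,-0.05,0],[0,0,-0.2,0],[0,0,-0.45,0],[0,0,-0.75,0],[0,0,-1.1,0],[0,0,-1.4,0],[0,0,-1.6,0],[0,0,-1.66,0]]]}}

```text
t: 9.12
eef_pos: [0.4981, 0.1525, 0.1455]
ee_rot: [3.14, 0.001, -3.142]
force: [0.2, 0.1, -2.3]
width: 0.0455
gripper_force: 39.9
```

Run:
```python
from h import *
s=arm.get_state(); print(s['t'],s['eef_pos'],np.degrees(s['ee_rot']),s['force'],s['width'])
snap('scene','sc5'); snap('side','sd5')
a=cv2.imread('pics/sc5.png')[120:360,180:440]; b=cv2.imread('pics/sd5.png')[130:370,190:450]
cv2.imwrite('pics/crop7.png',np.hstack([cv2.resize(x,None,fx=1.53,fy=1.53,interpolation=3) for x in (a,b)]))
```

```text
9.125 [0.49813768 0.15253307 0.14554627] [ 1.79934691e+02  8.35911936e-02 -1.79998590e+02] [ 0.15550546  0.09473217 -2.25888069] 0.045544282415944735
```

View pics/crop7.png

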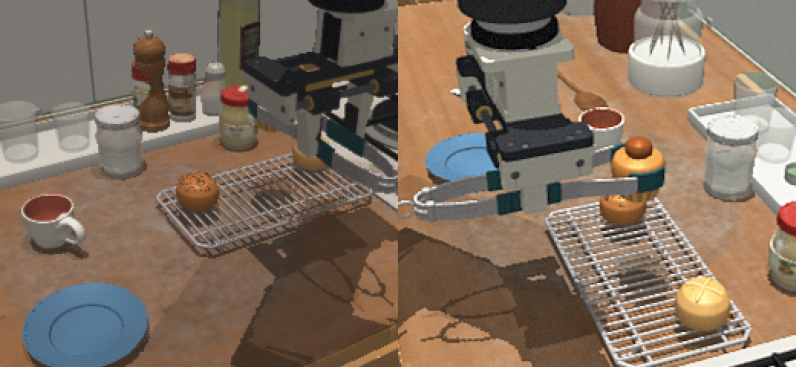

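The brioche is held upright in the tongs at about (638,165) in the side crop, and both buns are still on the rack. Now I carry it to the plate.

Call:
{"api": "jog_arm", "payload": {"deltas": [[[0.05,0.12,0,0],[0.15,0.38,0,0],[0.3,0.78,0,0],[0.5,1.3,0,0],[0.7,1.83,0,0],[0.9,2.36,0,0],[1.1,2.88,0,0],[1.3,3.4,0,0]]]}}

```text
t: 10.22
eef_pos: [0.4185, 0.3581, 0.144]
ee_rot: [-3.141, -0.0, -3.141]
force: [-0.1, 0.1, -1.2]
width: 0.0459
gripper_force: 39.9
```

Call:
{"api": "jog_arm", "payload": {"deltas": [[[0.2,0.52,0,0],[0.36,0.94,0,0],[0.48,1.26,0,0],[0.56,1.47,0,0],[0.61,1.59,0,0],[0.62,1.62,0,0],[0.62,1.62,0,0],[0.62,1.62,0,0]]]}}

```text
t: 11.22
eef_pos: [0.3829, 0.453, 0.1445]
ee_rot: [-3.142, -0.0, 3.141]
force: [0.5, 0.6, -2.0]
width: 0.0458
gripper_force: 39.9
```

Run:
```python
from h import *
s=arm.get_state(); print(s['t'],s['eef_pos'],np.degrees(s['ee_rot']),s['force'],s['width'],s['gripper_force'])
snap('scene','sc6'); snap('side','sd6')
a=cv2.imread('pics/sc6.png')[120:400,130:430]; b=cv2.imread('pics/sd6.png')[80:360,150:450]
cv2.imwrite('pics/crop8.png',np.hstack([cv2.resize(x,None,fx=1.33,fy=1.33,interpolation=3) for x in (a,b)]))
```

```text
11.225 [0.38285638 0.45295839 0.14445893] [-1.79999592e+02 -1.38860592e-03  1.79963858e+02] [ 0.49506877  0.55203786 -1.95682569] 0.04577117788900303 39.94405925273895
```

View pics/crop8.png

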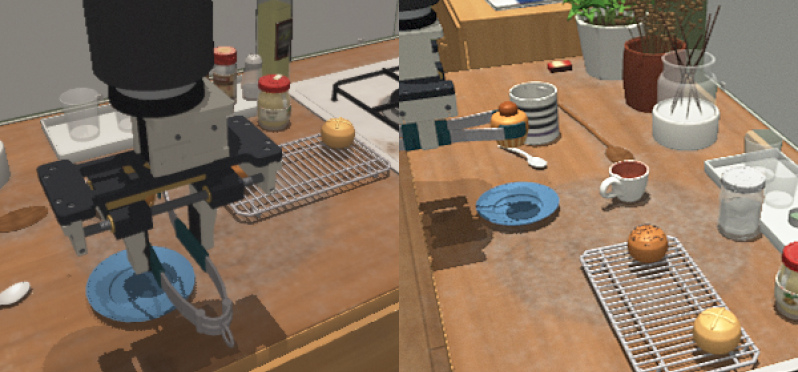

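The brioche hangs upright above the plate, and nothing else has moved. I check its centring from the side view, then raise it slightly.

Call:
{"api": "jog_arm", "payload": {"deltas": [[[0,0,-0.05,0],[0,0,-0.1,0],[0,0,-0.1,0],[0,0,-0.1,0],[0,0,-0.1,0],[0,0,-0.1,0]]]}}

```text
t: 12.08
eef_pos: [0.3826, 0.4534, 0.1503]
ee_rot: [-3.141, -0.0, 3.142]
force: [0.0, 0.1, -2.0]
width: 0.0455
gripper_force: 39.9
```

Run:
```python
from h import *
print(atz('sd6',232,161.2,.171), atz('sd6',239,234,.0121))
s=arm.get_state(); print(s['t'],s['eef_pos'],np.abs(s['qd']).max(),s['width'],s['gripper_force'])
```

```text
[0.50194241 0.46298822 0.171     ] [0.49964766 0.45459103 0.0121    ]
12.075 [0.38258908 0.45344943 0.1502546 ] 0.0012570745296058736 0.045508958987665105 39.943989515304565
```

```bash
python3 -c "
from station import arm
print(arm.job_done())"
```

```text
the job is handed in; nothing more can be done
None
```

The brioche is held upright and still in the tongs about 11 cm above the middle of the small blue plate, and the job was handed in at about 12 s of the 35 s. In the last pictures the buns, plate, cup and jar are where they started.

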